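# Set a worn microscope stage to its mark with the play taken up

## Task

The hand crank of the microscope stage has play in its drive, and the stage has run past the red flag. Wind it back until the yellow pointer is about 5 mm or more on the other side of the flag, then wind it clockwise up to the flag so that the pointer stops on it with the play taken up clockwise (never settle it by turning back), and after that throw the blue lock lever fully over towards the stage. The crank sits off centre on its gearbox and its red handle in a soft bush, so feel your way round and never push the handle towards or away from the crank's axis with more than 6 N; leave the other things alone.

Things in the scene. Friction and masses are not known exactly. Their poses are not given: they have to be found in the camera images.
- unit: the stage unit, screwed down: white base plate 310 mm (x) by 380 mm (y), 20 mm high. Origin on the table 5 mm in front of (towards its -x) the middle of its underside; its x points away from the robot, y to the left along the scale, z up. Turned up to 0.3 rad.
- carriage: the black stage plate, 110 by 160 mm, top 47 mm above the table, with a clear culture flask clipped on it (top 81 mm above the table); it slides along the unit's y behind the scale. Once the play is taken up, a clockwise turn of the crank seen from above moves it to the unit's +y, 8 mm per rad (50 mm per turn), anticlockwise to -y. Origin on the table, 85 mm in front of the plate's middle.
- pointer (a point): tip of the yellow pointer on the carriage's front edge, on its centre line, 4 mm wide, 50 mm above the table, over the aluminium scale bar
- flag: the red flag, the set mark: a fixed rider 7 mm wide (y), 24 mm deep, clipped over the aluminium scale bar; origin at the middle of its width on top of the bar, 45 mm above the table; axes as the unit's. It stands 18 mm above the bar and the pointer passes it freely. At the start the pointer is 15 to 66 mm to its +y side.
- spindle (a point): middle of the black gearbox (96 by 96 mm, top 50 mm above the table) at unit x -75, y -60, this point 113 mm up. The crank head is bolted on it through slots: the true vertical axis of the crank stands up to 12 mm off this point in the unit's x and up to 15 mm in y, different each time and not measured. On it sit a steel dial 90 mm across (top 60 mm up) and the crank's hub (top 79 mm).
- grip (a point): the red crank handle: an upright sleeve 18 mm across, spinning freely on its pin, 40 mm from the crank's true axis, 78 to 128 mm above the table over the black crank arm (top 73 mm); this point is on its axis, 113 mm up. It runs in a level circle of 40 mm radius. It takes 5 to 6 N to turn once the play is taken up, under 1 N within the play; all stays where it is left.
- crank (a joint): the play: angle of the crank relative to the dial, rad, 0 to 0.6, growing clockwise from above. The dial, geared to the carriage, is carried along clockwise at 0.6 and anticlockwise at 0; in between the crank turns alone. It starts anywhere in this range.
- lock (a joint): the blue-knobbed lock lever, rad: 0 leaning to the robot (start), 1.0 fully over to the carriage, hard stops at both ends. It turns about the unit's y through a pivot at unit x -90, y 120, z 42 mm; 70 mm long; takes about 1 N and stays where it is left.
- lock_tip (a point): middle of the blue ball (26 mm across) on the lock lever's end, 103 mm above the table at either end of its swing (112 mm upright)
- dish: bystander, to be left alone: closed culture dish 60 mm across, 14 mm high, on the unit's base plate; origin at the centre of its underside
- cover: bystander, to be left alone: black lens cover 34 mm across, 24 mm high, on the unit's base plate; origin at the centre of its underside
- flask: bystander, to be left alone: spare culture flask 74 by 85 by 34 mm with orange cap, on the table left; origin at the centre of its underside
- media: bystander, to be left alone: bottle with pink medium 70 mm across, 150 mm high, at the left; origin at the centre of its underside
- buffer: bystander, to be left alone: clear bottle 60 mm across, 130 mm high, at the right; origin at the centre of its underside
- tips: bystander, to be left alone: blue pipette-tip box 90 by 125 by 60 mm, at the right; origin at the centre of its underside
- beaker: bystander, to be left alone: glass beaker 70 mm across, 90 mm high, near the robot at the left; origin at the centre of its underside
- bush (a joint): how far the handle's pin is pushed aside in its soft rubber bush, m: 0 at rest, positive outward from the crank's axis, negative inward. It gives 0.25 mm per N (4 N/mm) of load towards or away from the axis, springs back, and is damaged beyond 1.5 mm (6 N) either way. Along the circle the pin does not give.

How it is judged:
On the way, in this order (a step that is already met when the one before it is completed fails the run):
1. pointer wound back beyond the flag by 4 mm or more (y of pointer in the frame of flag below -0.004 m), for 0.05 s.
2. pointer on the flag within 2 mm with the play taken up clockwise (y of pointer in the frame of flag between -0.002 and 0.002 m and value of joint crank above 0.45 rad), for 0.3 s.
3. lock lever thrown over (value of joint lock above 0.85 rad), for 0.1 s.
At the end, for the whole second after the job is handed in: The yellow pointer stands within 2 mm of the middle of the red flag along the scale, the crank's play is taken up clockwise (play joint above 0.45 of its 0.6 rad), the lock lever is over (above 0.85 of 1.0 rad), and everything is at rest (all of step 2 and value of joint lock above 0.85 rad and linear speed of carriage below 0.005 m/s); the robot touches nothing.
It fails at once if the handle pushed more than 1.5 mm (6 N) in or out in its bush (value of joint bush above 0.0015 m or value of joint bush below -0.0015 m).
It fails at once if another thing disturbed (distance of any of dish, cover, flask, media, buffer, tips, beaker from where it was at the start of the episode above 0.03 m).
It also fails if it takes over 72 s, if anything falls off the work surface, if the arm or the gripper's body presses on something with over 40 N, if the wrist force passes 120 N, or if a joint passes its speed limit or range.

## Robot

A 7-joint arm with a two-finger parallel gripper is mounted at the origin on the work surface. World frame = base frame: x ahead of the robot, y to its left, z up, the work surface at z = 0. Lengths are in m, angles in rad, forces in N, time in s.
With the tool pointing down it reaches from about 0.35 to 0.9 m from the base axis. Payload 19.9 kg.
Tool frame: the origin (TCP) lies between the finger pads; the fingertips stand 22 mm ahead of it and the grasp point (between the pads) lies 3 mm ahead of it; z points along the fingers, y is the line along which they close (so a half turn about z gives the same grasp; the last joint's range is limited). The gripper opens to 94 mm and grips with 3 to 60 N. Pads are 16 mm wide; open, the fingers measure 119 mm over their backs; the gripper's body (75 mm by 177 mm) begins 78 mm behind the grasp point.
Start: joints at [1.192, 0.417, -0.01, 1.614, 0.005, 1.111, -0.053], TCP at [0.207, -0.59, 0.227] pointing down, gripper open.
Joint ranges: [-2.81, 2.81], [-0.39, 2.02], [-1.27, 1.25], [0.06, 2.57], [-1.19, 4.33], [0.19, 2], [-2.82, 2.82]. Speed limits (rad/s): [1.89, 1.89, 2.39, 2.39, 3.01, 3.01, 3.01].

## Interface

Orientations are given as [roll, pitch, yaw] about the fixed x, y, z axes, in that order (R = Rz(yaw) Ry(pitch) Rx(roll)).
In Python, from cell import manip, snapshot, get_calibration, regions_of gives the robot as it stands.
- The arm moves only by the tool apply_moves, never from a script. Its argument "targets" is a list of rows, each a list of 5 numbers: the shift along the tool's x, y, z in units of 40 mm (1.0 is 40 mm), then the turn about the tool's z in units of 5 degrees (1.0 is 5 degrees), then the finger opening in mm, from 0 to 94. A call has exactly 5 rows; each row shifts and turns the commanded pose from where the row before left it, along the tool's axes as they then stand; what a row does not reach is not made up. A row lasts 1/10 s, in which the tool goes at most 50 mm and 8.59 degrees, less where a joint would pass 70% of its speed; a pose out of reach is approached as far as the arm can. A call is refused whole if a number of a shift passes 1 or a number of a turn 1, either way. A call with a gripper value outside its range is refused whole. The fingers move at their own pace and stop on an object; "force" is the grip in N (left out, the last holds). Time passes only in rows, so rows that do not move let the fingers close, or fill a call up. It gives the time, the measured TCP pose, the force, the opening and the grip force at its end, in the units of the state.
- manip.sense(): the state, without advancing time (a new reading comes with each control period).
- snapshot(name): name is "side" or "top"; returns the picture (420x560x3 uint8, blue, green, red); there is no depth.
- get_calibration(name): a dict with "fov_y" (degrees; the focal length in pixels is half the picture's height over the tangent of half this angle, whatever the lens; pixels are square), "cx", "cy" (the principal point, pixels), "k1" (the pictures are not rectified: a ray, as slopes to the right and down, at radius r is drawn at 1 + k1 r^2 times it, then the intrinsics apply), "xyz" and "rotation" of the camera in the world. Camera axes: x right, y up, looking along -z (the intrinsics and any distortion apply to the point x, -y, -z); pixel columns grow to the right and rows downward; lengths in m; the calibration is good to about 2 mm. A picture is of the moment at which its call begins. get_calibration takes no time and is no camera call.
- manip.close_job(): hands the job in; it is judged then, once.
Trained networks look in the newest picture that a camera, given by its name, has taken for a name from the list of things; names that differ only in an ending like _2 or _b are one class to them, and where a whole thing is asked for, a point or a joint stands for the part that bears it (a point fixed in the world has none). Each returns a list of dicts, best first, with "p" (0 to 1); they miss things now and then, are a little off and sometimes report something else, mostly with a low value. They report only what shows in the picture. A call takes as long as a camera call.
- regions_of(camera, thing): "mask" (420x560 bool, what is visible of it) and "at" ([column, row] in pixels, amid what is visible of it).
The state is a dict: "clock": time; "joint_pos": joint angles; "dq": joint speeds; "tau": joint torques, N m; "ee_pos": TCP position; "eef_rot": TCP orientation; "force": force on the tool from outside, world axes, zero at the start; "moment": the same for the moment, N m; "grip_width": finger opening in m; "gripper_force": force on a finger pad.
Only numpy, scipy, OpenCV 4.12 (cv2) and the standard library are available. Lean on these libraries where they do the work, as an engineer would, in place of code of your own. Each camera call takes 0.05 s, during which the arm holds its last target. There are 200 camera calls.

## Working session

There is one attempt and no reset: what is moved stays moved. The work goes in short steps, Python scripts to look and compute and a tool call to move; the robot and the scene stay as the last step left them, time stands still between calls to the robot, and variables do not carry over. Pictures are saved under pics/ and viewed, at most 10 in all, crops included, and the job is handed in when it is done.

Besides the shell and the picture viewer there is one more tool, called after "Request:" as name([rows], argument=value, ...), one row to a line, values as JSON. apply_moves: Moves the arm, as the interface text tells. Its arguments: {"type":"object","properties":{"targets":{"type":"array","items":{"type":"array","items":{"type":"number"}}},"force":{"type":"number"}},"required":["targets"]}

```bash
ls; mkdir -p pics; python3 - <<'E'
from cell import *
import cv2,numpy as np
for n in("top","side"):
    im=snapshot(n); cv2.imwrite(f"pics/{n}0.png",im); print(n,get_calibration(n))
    for t in("pointer","flag","spindle","grip","lock_tip","unit","carriage","dish","cover"):
        try:
            r=regions_of(n,t); print(t,[(np.round(a["at"],1).tolist(),round(a["p"],2),int(a["mask"].sum())) for a in r[:2]])
        except Exception as e: print(t,e)
print(manip.sense())
E
```

```text
pics
top {'fov_y': 46.598307301609125, 'cx': 284.9625948872181, 'cy': 211.42131750527412, 'k1': -0.09759522146600566, 'xyz': array([ 0.23065486, -0.00187272,  1.3703037 ]), 'rotation': array([ 0.22076459, -0.00442846, -1.5751188 ])}
pointer [([268.3, 153.7], 0.93, 2068), ([260.3, 222.3], 0.46, 339)]
flag []
spindle [([270.4, 179.3], 0.83, 12576)]
grip [([257.9, 219.5], 0.75, 327)]
lock_tip [([277.6, 192.6], 0.42, 50)]
unit [([271.6, 179.7], 0.71, 12300), ([442.8, 230.6], 0.41, 1770)]
carriage [([271.1, 154.6], 0.89, 2060), ([273.0, 178.8], 0.2, 12240)]
dish [([258.8, 221.5], 0.63, 327), ([271.7, 178.8], 0.59, 12337)]
cover [([332.1, 211.4], 0.67, 105), ([259.9, 220.1], 0.23, 334)]
side {'fov_y': 46.633847852534075, 'cx': 282.91844436230184, 'cy': 212.15733589222205, 'k1': -0.1069335813533996, 'xyz': array([0.15955955, 1.14048272, 0.9589571 ]), 'rotation': array([ 0.9598712 , -0.0213783 , -2.81684153])}
pointer [([225.6, 226.7], 0.94, 1250)]
flag [([164.9, 320.1], 0.18, 1356)]
spindle [([247.2, 247.9], 0.62, 6933), ([277.9, 248.1], 0.52, 95)]
grip [([267.0, 217.3], 0.65, 67)]
lock_tip
[... 169 characters left out ...]

cover []
{'clock': 1.0, 'joint_pos': array([ 1.1914863 ,  0.41743321, -0.01032803,  1.61360103,  0.00469817,
        1.11070035, -0.05295772]), 'dq': array([-0.00021267,  0.00094413,  0.00054153, -0.0010824 ,  0.00088179,
       -0.00020944,  0.00185876]), 'tau': array([ 1.61689682e-04, -8.51043391e+01,  6.36522230e-01, -4.26289773e+01,
       -4.90565307e-02,  1.35478604e-02, -2.65431657e-05]), 'ee_pos': array([ 0.2071499 , -0.58964902,  0.22740379]), 'eef_rot': array([-3.14147618e+00,  2.84880068e-05,  3.37880202e-01]), 'force': array([ 1.00720028, -0.37649963, -0.16545741]), 'moment': array([-0.01557231,  0.01788849, -0.03899913]), 'gripper_force': 0.0, 'grip_width': 0.09411242085968867}
```

```bash
python3 - <<'E'
import cv2
a=cv2.imread("pics/top0.png")[110:260,180:380]; cv2.imwrite("pics/topc.png",cv2.resize(a,None,fx=4,fy=4,interpolation=cv2.INTER_CUBIC))
a=cv2.imread("pics/side0.png")[170:320,150:350]; cv2.imwrite("pics/sidec.png",cv2.resize(a,None,fx=4,fy=4,interpolation=cv2.INTER_CUBIC))
E
```

```text
(no output)
```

View pics/topc.png

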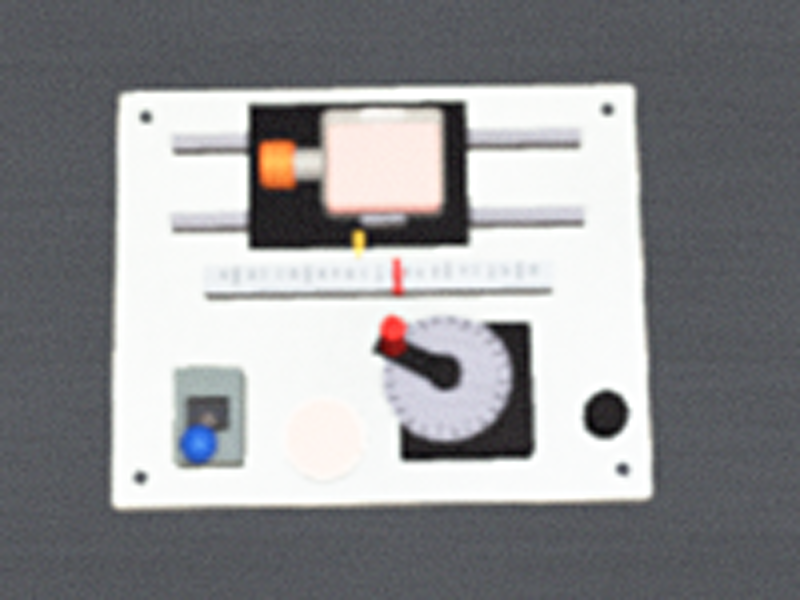

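View pics/sidec.png

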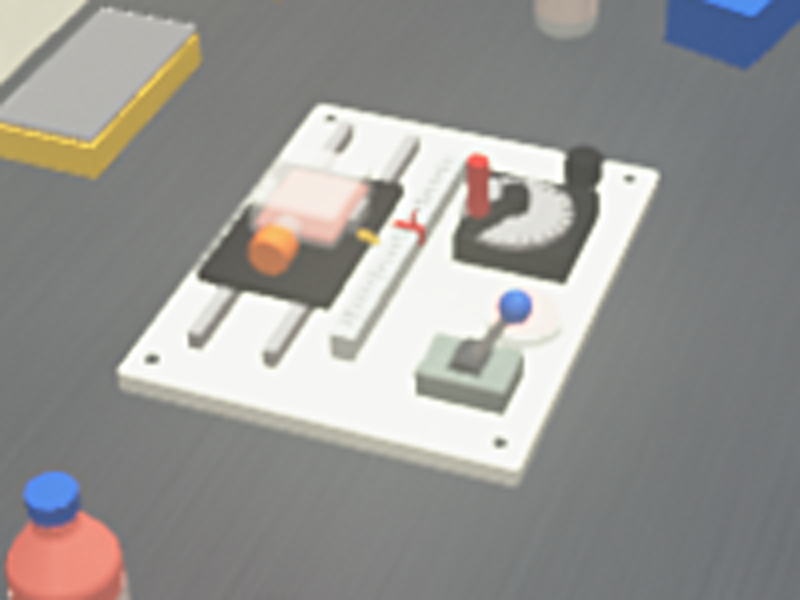

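```bash
cat >h.py <<'E'
from cell import *
import cv2,numpy as np
from scipy.spatial.transform import Rotation as Ro
def ray(n,px):
    c=get_calibration(n); f=210/np.tan(np.radians(c["fov_y"]/2))
    K=np.array([[f,0,c["cx"]],[0,f,c["cy"]],[0,0,1]])
    p=np.asarray(px,float).reshape(-1,1,2)
    u=cv2.undistortPointsIter(p,K,np.array([c["k1"],0,0,0.]),None,None,(3,50,1e-9))[:,0]
    return c["xyz"],(Ro.from_euler("xyz",c["rotation"]).as_matrix()@np.c_[u[:,0],-u[:,1],-np.ones(len(u))].T).T
def onplane(n,px,z):
    o,d=ray(n,px); return (o+d*((z-o[2])/d[:,2])[:,None])[:,:2]
def colours(im):
    h=im.astype(float); b,g,r=h[...,0],h[...,1],h[...,2]
    return dict(red=np.clip(r-np.maximum(g,b)-40,0,None)*(abs(g-b)<60),yellow=np.clip(np.minimum(r,g)-b-50,0,None)*(abs(r-g)<110),blue=np.clip(b-np.maximum(r,g)-40,0,None))
def blobs(w,box,thr=20,mn=2):
    x0,y0,x1,y1=box; m=np.zeros(w.shape,np.uint8); m[y0:y1,x0:x1]=w[y0:y1,x0:x1]>thr
    k,l,s,_=cv2.connectedComponentsWithStats(m,connectivity=8); o=[]
    for i in range(1,k):
        if s[i,4]>=mn:
            q=(l==i); ys,xs=np.nonzero(cv2.dilate(q.astype(np.uint8),np.ones((3,3)))); ww=w[ys,xs]
            o.append((round((xs*ww).sum()/ww.sum(),2),round((ys*ww).sum()/ww.sum(),2),int(s[i,4])))
    return sorted(o,key=lambda t:-t[2])
E
python3 - <<'E'
from h import *
t=cv2.imread("pics/top0.png"); s=cv2.imread("pics/side0.png")
for n,im,box in(("top",t,(200,125,350,240)),("side",s,(180,190,320,300))):
    for k,w in colours(im).items(): print(n,k,blobs(w,box))
g=cv2.cvtColor(t,cv2.COLOR_BGR2GRAY); m=np.zeros_like(g); m[125:245,200:350]=(g[125:245,200:350]>165)
c=max(cv2.findContours(m,cv2.RETR_EXTERNAL,cv2.CHAIN_APPROX_NONE)[0],key=cv2.contourArea)[:,0].astype(float)
P=onplane("top",c,.02); r=cv2.minAreaRect(P.astype(np.float32)); print(r, cv2.boxPoints(r))
# dial: grey pixels
print(onplane("top",[[180+447/4,110+378/4]],.06))
E
```

```text
top red [(np.float64(277.81), np.float64(192.84), 56), (np.float64(278.89), np.float64(179.04), 25), (np.float64(248.67), np.float64(155.03), 15), (np.float64(249.23), np.float64(145.55), 11), (np.float64(267.51), np.float64(162.0), 6), (np.float64(283.07), np.float64(161.94), 5), (np.float64(272.52), np.float64(162.0), 2), (np.float64(275.4), np.float64(162.0), 2)]
top yellow [(np.float64(248.86), np.float64(150.05), 49), (np.float64(269.21), np.float64(169.95), 14)]
top blue [(np.float64(229.25), np.float64(220.37), 65)]
side red [(np.float64(269.08), np.float64(214.34), 75), (np.float64(217.49), np.float64(232.36), 69), (np.float64(252.26), np.float64(226.02), 20)]
side yellow [(np.float64(185.31), np.float64(195.92), 99), (np.float64(218.47), np.float64(228.58), 22), (np.float64(241.66), np.float64(228.78), 9)]
side blue [(np.float64(278.62), np.float64(245.07), 29)]
((0.6198817491531372, 0.021089375019073486), (0.31255728006362915, 0.38178378343582153), 0.7744133472442627) [[ 0.46103734  0.20985162]
 [ 0.46619743 -0.17189729]
 [ 0.77872616 -0.16767287]
 [ 0.77356607  0.21407604]]
[[ 0.54422811 -0.02778487]]
```

```bash
cat >>h.py <<'E'
def rectify(n,im,z,c,half,res):
    k=get_calibration(n); N=int(2*half/res)
    u=np.arange(N)*res-half+res/2; X,Y=np.meshgrid(c[0]-u,c[1]-u,indexing="ij") # row down = -x, col right=-y
    f=210/np.tan(np.radians(k["fov_y"]/2)); W=np.c_[X.ravel(),Y.ravel(),np.full(X.size,z)]-k["xyz"]
    q=W@Ro.from_euler("xyz",k["rotation"]).as_matrix(); a=q[:,0]/-q[:,2]; b=-q[:,1]/-q[:,2]; r=1+k["k1"]*(a*a+b*b)
    return cv2.remap(im,(f*a*r+k["cx"]).reshape(N,N).astype(np.float32),(f*b*r+k["cy"]).reshape(N,N).astype(np.float32),cv2.INTER_CUBIC)
def tri(pt,ps):
    A=[];B=[]
    for n,p in(("top",pt),("side",ps)):
        o,d=ray(n,[p]); d=d[0]/np.linalg.norm(d[0]); M=np.eye(3)-np.outer(d,d); A.append(M);B.append(M@o)
    return np.linalg.lstsq(np.vstack(A),np.hstack(B),rcond=None)[0]
E
python3 - <<'E'
from h import *
from scipy.ndimage import map_coordinates,gaussian_filter
out=[]
for n in("top","side"):
    im=cv2.imread(f"pics/{n}0.png"); c0=np.array([.543,-.033])
    R=rectify(n,im,.06,c0,.08,.0005); out.append(cv2.resize(R,(400,400)))
    g=gaussian_filter(cv2.cvtColor(R,cv2.COLOR_BGR2GRAY).astype(float),2)
    th=np.linspace(0,2*np.pi,180,endpoint=False); res=[]
    for dx in np.arange(-.02,.0201,.0005):
        for dy in np.arange(-.02,.0201,.0005):
            for rr in(.044,.045,.046):
              v=[]
              for rad in(rr-.0025,rr+.0025):
                x=dx+rad*np.cos(th);y=dy+rad*np.sin(th)
                v.append(map_coordinates(g,[(.08-x)/.0005-.5,(.08-y)/.0005-.5],order=1))
              res.append((np.minimum(abs(v[0]-v[1]),40).mean(),c0[0]+dx,c0[1]+dy,rr))
    res.sort(reverse=True); print(n,np.round(res[:5],4).tolist(), np.mean(np.array(res[:15]),0))
cv2.imwrite("pics/rect0.png",np.hstack(out))
print("grip",tri((277.81,192.84),(269.08,214.34)),"ball",tri((229.25,220.37),(278.62,245.07)),"pointer",tri((269.21,169.95),(241.66,228.78)),"flag",tri((278.89,179.04),(252.26,226.02)))
E
```

```text
top [[36.5253, 0.5465, -0.0265, 0.044], [36.4958, 0.546, -0.026, 0.044], [36.4765, 0.5465, -0.026, 0.044], [36.4725, 0.547, -0.0265, 0.044], [36.4645, 0.5455, -0.0275, 0.045]] [ 3.64372820e+01  5.46100000e-01 -2.67333333e-02  4.44000000e-02]
side [[34.1032, 0.5455, -0.0275, 0.046], [34.0175, 0.5455, -0.028, 0.046], [34.017, 0.5455, -0.027, 0.046], [33.9888, 0.545, -0.0275, 0.046], [33.9776, 0.545, -0.027, 0.046]] [ 3.38728647e+01  5.45400000e-01 -2.73666667e-02  4.60000000e-02]
grip [0.56477342 0.01025255 0.10947096] ball [0.49014265 0.13868855 0.10856901] pointer [0.64640936 0.03494094 0.05139962] flag [0.6210912  0.00776944 0.04923494]
```

View pics/rect0.png

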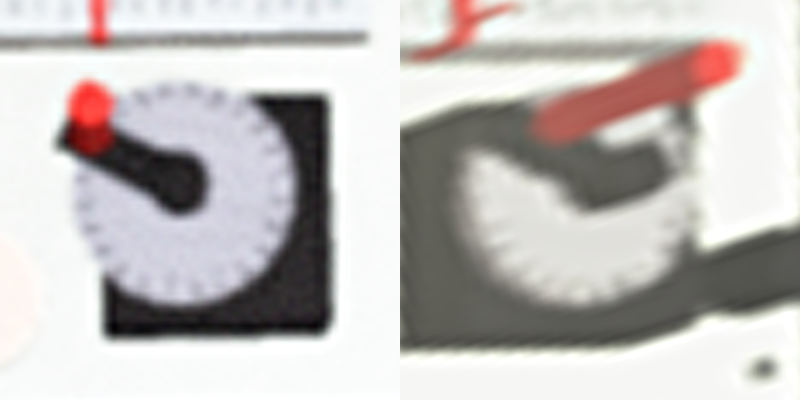

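Request:
apply_moves([
  [0.67,-0.56,0,0,60],
  [0.67,-0.56,0,0,60],
  [0.67,-0.56,0,0,60],
  [0.67,-0.56,0,0,60],
  [0.67,-0.56,0,0,60],
], force=30)

```text
clock: 1.5
ee_pos: [0.297, -0.4383, 0.2275]
eef_rot: [3.141, 0.0, 0.338]
force: [1.6, -0.8, 0.1]
grip_width: 0.0609
gripper_force: 0.0
```

Request:
apply_moves([
  [0.67,-0.56,0,0,60],
  [0.67,-0.56,0,0,60],
  [0.67,-0.56,0,0,60],
  [0.67,-0.56,0,0,60],
  [0.67,-0.56,0,0,60],
])

```text
clock: 2.0
ee_pos: [0.3863, -0.2883, 0.2276]
eef_rot: [3.141, -0.0, 0.338]
force: [0.5, -0.2, -0.0]
grip_width: 0.06
gripper_force: 0.0
```

Request:
apply_moves([
  [0.67,-0.56,0,0,40],
  [0.67,-0.56,0,0,40],
  [0.67,-0.56,0,0,40],
  [0.67,-0.56,0,0,40],
  [0.67,-0.56,0,0,40],
])

```text
clock: 2.5
ee_pos: [0.4757, -0.1381, 0.2277]
eef_rot: [3.141, -0.0, 0.338]
force: [0.3, -0.3, -0.2]
grip_width: 0.0402
gripper_force: 0.0
```

Request:
apply_moves([
  [0.67,-0.56,0,0,40],
  [0.67,-0.56,0,0,40],
  [0.67,-0.56,0,0,40],
  [0.67,-0.56,0,0,40],
  [0.67,-0.56,0,0,40],
])

```text
clock: 3.0
ee_pos: [0.565, 0.0119, 0.2276]
eef_rot: [3.141, -0.0, 0.338]
force: [-0.3, -0.6, -0.3]
grip_width: 0.04
gripper_force: 0.0
```

Request:
apply_moves([
  [0,0,0,-0.87,40],
  [0,0,0,-0.87,40],
  [0,0,0,-0.87,40],
  [0,0,0,-0.87,40],
  [0,0,0,-0.87,40],
])

```text
clock: 3.5
ee_pos: [0.5644, 0.0107, 0.2275]
eef_rot: [-3.142, -0.0, 0.721]
force: [0.5, -0.6, 0.0]
grip_width: 0.0403
gripper_force: 0.0
```

Request:
apply_moves([
  [0,0,0,-0.87,40],
  [0,0,0,-0.87,40],
  [0,0,0,-0.87,40],
  [0,0,0,-0.87,40],
  [0,0,0,-0.87,40],
])

```text
clock: 4.0
ee_pos: [0.5644, 0.0106, 0.2275]
eef_rot: [3.142, 0.0, 1.1]
force: [-0.6, -0.3, -0.4]
grip_width: 0.0399
gripper_force: 0.0
```

Request:
apply_moves([
  [-0.04,0,0.5,0,40],
  [0,0,0.6,0,40],
  [0,0,0.6,0,40],
  [0,0,0.6,0,40],
  [0,0,0.6,0,40],
])

```text
clock: 4.5
ee_pos: [0.5636, 0.0092, 0.1106]
eef_rot: [3.141, -0.0, 1.097]
force: [1.0, -0.4, 1.7]
grip_width: 0.0402
gripper_force: 0.0
```

Request:
apply_moves([
  [0,0,0,0,26],
  [0,0,0,0,26],
  [0,0,0,0,26],
  [0,0,0,0,26],
  [0,0,0,0,26],
])

```text
clock: 5.0
ee_pos: [0.564, 0.0092, 0.1123]
eef_rot: [3.14, -0.0, 1.097]
force: [0.9, -0.1, 0.1]
grip_width: 0.026
gripper_force: 0.0
```

Request:
apply_moves([
  [-0.004,-0.087,0,-1,22],
  [-0.004,-0.087,0,-1,22],
  [-0.004,-0.087,0,-1,22],
  [-0.004,-0.087,0,-1,22],
  [-0.004,-0.087,0,-1,22],
])

```text
clock: 5.5
ee_pos: [0.5476, 0.0135, 0.1121]
eef_rot: [3.14, -0.0, 1.537]
force: [5.8, -1.1, -3.4]
grip_width: 0.0221
gripper_force: 2.8
```

Request:
apply_moves([
  [-0.004,-0.087,0,-1,22],
  [-0.004,-0.087,0,-1,22],
  [-0.004,-0.087,0,-1,22],
  [-0.004,-0.087,0,-1,22],
  [-0.004,-0.087,0,-1,22],
])

```text
clock: 6.0
ee_pos: [0.5307, 0.0106, 0.1121]
eef_rot: [3.139, 0.001, 1.973]
force: [5.0, 1.4, -3.1]
grip_width: 0.0224
gripper_force: 2.8
```

Request:
apply_moves([
  [-0.004,-0.087,0,-1,22],
  [-0.004,-0.087,0,-1,22],
  [-0.004,-0.087,0,-1,22],
  [-0.004,-0.087,0,-1,22],
  [-0.004,-0.087,0,-1,22],
])

```text
clock: 6.5
ee_pos: [0.5165, 0.0008, 0.1121]
eef_rot: [3.14, 0.001, 2.41]
force: [3.8, 3.2, -3.7]
grip_width: 0.0215
gripper_force: 2.8
```

Request:
apply_moves([
  [-0.004,-0.087,0,-1,22],
  [-0.004,-0.087,0,-1,22],
  [-0.004,-0.087,0,-1,22],
  [-0.004,-0.087,0,-1,22],
  [-0.004,-0.087,0,-1,22],
])

```text
clock: 7.0
ee_pos: [0.5079, -0.0141, 0.1121]
eef_rot: [3.14, 0.001, 2.846]
force: [2.5, 4.6, -1.1]
grip_width: 0.0223
gripper_force: 2.8
```

```bash
cat >st.py <<'E'
from h import *
A=np.array([.5458,-.0270]); s=manip.sense(); d=s["ee_pos"][:2]-A; y=s["eef_rot"][2]; e=np.array([np.cos(y),np.sin(y)])
t=np.array([e[1],-e[0]]); f=s["force"][:2]
print("clk",s["clock"],"rad along x,y mm",(d@e)*1e3,(d@t)*1e3,"yaw",y,"z",s["ee_pos"][2],"F rad,tan",f@e,f@t,"q",np.round(s["joint_pos"],2))
E
python3 st.py
```

```text
clk 7.0 rad along x,y mm 40.06836924334762 1.3498531108417566 yaw 2.8464720092636044 z 0.11205187686536364 F rad,tan -1.0809481116761992 5.171117936499094 q [ 0.71  0.53 -0.93  1.98  0.54  0.9   0.77]
```

Request:
apply_moves([
  [-0.004,-0.087,0,-1,22],
  [-0.004,-0.087,0,-1,22],
  [-0.004,-0.087,0,-1,22],
  [-0.004,-0.087,0,-1,22],
  [-0.004,-0.087,0,-1,22],
])

```text
clock: 7.5
ee_pos: [0.5062, -0.0312, 0.112]
eef_rot: [3.141, 0.001, -3.0]
force: [-0.1, 5.5, 1.0]
grip_width: 0.0219
gripper_force: 2.8
```

Request:
apply_moves([
  [-0.004,-0.087,0,-1,22],
  [-0.004,-0.087,0,-1,22],
  [-0.004,-0.087,0,-1,22],
  [-0.004,-0.087,0,-1,22],
  [-0.004,-0.087,0,-1,22],
])

```text
clock: 8.0
ee_pos: [0.512, -0.0475, 0.1119]
eef_rot: [3.141, 0.0, -2.564]
force: [-2.2, 4.9, 3.4]
grip_width: 0.0224
gripper_force: 2.9
```

```bash
python3 st.py; cat >look.py <<'E'
from h import *
import sys
for n,box in(("top",(200,125,350,240)),("side",(180,190,320,300))):
    im=snapshot(n); cv2.imwrite(f"pics/{n}{sys.argv[1]}.png",im); c=colours(im)
    print(n,*[(k,[tuple(map(float,b)) for b in blobs(c[k],box)[:8]]) for k in("red","yellow")])
E
python3 look.py 1
```

```text
clk 8.0 rad along x,y mm 39.5683056912635 1.2584535393780594 yaw -2.5641442258636338 z 0.11189334560896055 F rad,tan -0.8065195093855506 5.344261123668402 q [ 0.89  0.64 -1.11  1.96  0.7   0.99  1.59]
top ('red', [(254.6, 154.68, 16.0), (255.24, 145.5, 13.0), (275.52, 161.99, 12.0)]) ('yellow', [(254.9, 149.9, 55.0)])
side ('red', [(219.71, 229.22, 67.0), (252.31, 226.04, 20.0), (291.0, 216.3, 8.0), (289.27, 203.35, 6.0), (289.0, 212.43, 2.0)]) ('yellow', [(185.33, 195.92, 99.0), (220.83, 225.36, 25.0), (243.56, 225.41, 9.0)])
```

Request:
apply_moves([
  [-0.004,-0.087,0,-1,22],
  [-0.004,-0.087,0,-1,22],
  [-0.004,-0.087,0,-1,22],
  [-0.004,-0.087,0,-1,22],
  [-0.004,-0.087,0,-1,22],
])

```text
clock: 8.6
ee_pos: [0.524, -0.0599, 0.1117]
eef_rot: [3.141, -0.0, -2.131]
force: [-5.5, 2.0, 3.8]
grip_width: 0.022
gripper_force: 2.9
```

Request:
apply_moves([
  [-0.004,-0.087,0,-1,22],
  [-0.004,-0.087,0,-1,22],
  [-0.004,-0.087,0,-1,22],
  [-0.004,-0.087,0,-1,22],
  [-0.004,-0.087,0,-1,22],
])

```text
clock: 9.1
ee_pos: [0.5401, -0.0661, 0.1115]
eef_rot: [3.14, -0.001, -1.695]
force: [-5.9, 0.5, 5.1]
grip_width: 0.022
gripper_force: 3.0
```

Request:
apply_moves([
  [0,0.05,0,0,22],
  [0,0,0,0,32],
  [0,0,-0.3,0,32],
  [0,0,-0.5,0,32],
  [0,0,-0.5,0,32],
])

```text
clock: 9.6
ee_pos: [0.5386, -0.0655, 0.1649]
eef_rot: [-3.141, 0.0, -1.697]
force: [-0.9, -0.2, -0.3]
grip_width: 0.0323
gripper_force: 0.0
```

```bash
python3 st.py; python3 look.py 2
```

```text
clk 9.6 rad along x,y mm 39.0780894841152 2.242979958707298 yaw -1.69736621033957 z 0.16485543853716816 F rad,tan 0.34806870924173905 0.8345616661513797 q [ 0.97  0.68 -1.24  1.85  0.71  1.14  2.49]
top ('red', [(256.98, 150.01, 33.0), (278.88, 179.11, 24.0), (274.52, 161.95, 6.0)]) ('yellow', [(257.4, 149.85, 51.0), (277.74, 169.64, 13.0), (301.52, 196.82, 3.0)])
side ('red', [(285.41, 202.33, 69.0), (220.7, 227.93, 67.0), (252.25, 226.04, 20.0)]) ('yellow', [(185.33, 195.92, 99.0), (221.69, 224.08, 24.0), (244.29, 224.22, 9.0)])
```

Request:
apply_moves([
  [0,0,0,1,32],
  [0,0,0,1,32],
  [0,0,0,1,32],
  [0,0,0,1,32],
  [0,0,0,1,32],
])

```text
clock: 10.2
ee_pos: [0.5386, -0.0657, 0.1637]
eef_rot: [-3.141, -0.0, -2.137]
force: [-0.3, -0.4, -0.2]
grip_width: 0.032
gripper_force: 0.0
```

Request:
apply_moves([
  [0,0,0,1,32],
  [0,0,0,1,32],
  [0,0,0,1,32],
  [0,0,0,1,32],
  [0,0,0,1,32],
])

```text
clock: 10.7
ee_pos: [0.5386, -0.0657, 0.1637]
eef_rot: [-3.141, 0.0, -2.573]
force: [0.9, -0.3, 0.0]
grip_width: 0.032
gripper_force: 0.0
```

Request:
apply_moves([
  [0,0,0,1,32],
  [0,0,0,1,32],
  [0,0,0,1,32],
  [0,0,0,1,32],
  [0,0,0,1,32],
])

```text
clock: 11.2
ee_pos: [0.5386, -0.0657, 0.1637]
eef_rot: [-3.141, 0.0, -3.01]
force: [-0.7, 1.0, -0.4]
grip_width: 0.0318
gripper_force: 0.0
```

Request:
apply_moves([
  [0,0,0,1,32],
  [0,0,0,1,32],
  [0,0,0,1,32],
  [0,0,0,1,32],
  [0,0,0,1,32],
])

```text
clock: 11.7
ee_pos: [0.5386, -0.0657, 0.1637]
eef_rot: [3.142, 0.0, 2.837]
force: [0.2, 1.1, -0.4]
grip_width: 0.0321
gripper_force: 0.0
```

Request:
apply_moves([
  [0,0,0,1,32],
  [0,0,0,1,32],
  [0,0,0,1,32],
  [0,0,0,1,32],
  [0,0,0,1,32],
])

```text
clock: 12.2
ee_pos: [0.5386, -0.0656, 0.1637]
eef_rot: [3.141, 0.0, 2.401]
force: [-0.2, 0.3, -0.6]
grip_width: 0.0326
gripper_force: 0.0
```

Request:
apply_moves([
  [0,0,0,1,32],
  [0,0,0,1,32],
  [0,0,0,1,32],
  [0,0,0,1,32],
  [0,0,0,1,32],
])

```text
clock: 12.7
ee_pos: [0.5386, -0.0656, 0.1637]
eef_rot: [3.141, 0.0, 1.965]
force: [0.6, 0.2, 0.0]
grip_width: 0.0322
gripper_force: 0.0
```

Request:
apply_moves([
  [0,0,0,1,32],
  [0,0,0,1,32],
  [0,0,0,1,32],
  [0,0,0,1,32],
  [0,0,0,1,32],
])

```text
clock: 13.2
ee_pos: [0.5386, -0.0656, 0.1638]
eef_rot: [3.141, -0.0, 1.528]
force: [-0.7, 0.1, 0.1]
grip_width: 0.032
gripper_force: 0.0
```

```bash
python3 st.py; python3 - <<'E'
from h import *
P=tri((277.74,169.64),(244.29,224.22));F=tri((278.88,179.11),(252.25,226.04)); d=(P-F)[:2]
print(P,F,"dy",(d@[-np.sin(.0135),np.cos(.0135)])*1e3)
for k,p in(("t0",(269.21,169.95)),("t2",(277.74,169.64)),("cap0",(248.86,150.05)),("cap2",(257.4,149.85))): print(k,onplane("top",[p],.050))
for k,p in(("s0",(241.66,228.78)),("s1",(243.56,225.41)),("s2",(244.29,224.22))): print(k,onplane("side",[p],.050))
print(onplane("top",[(278.88,179.11)],.060),onplane("side",[(252.25,226.04)],.060))
E
```

```text
clk 13.2 rad along x,y mm -38.88055329317162 -5.498057150525389 yaw 1.5281573897077685 z 0.16377759554907959 F rad,tan 0.11869375395558114 -0.6696679427550782 q [ 0.53  0.4  -0.57  1.87  0.26  0.95 -0.2 ]
[0.64729455 0.01085135 0.05192174] [0.62100725 0.0078146  0.04916942] dy 2.6815980360896523
t0 [[0.64740184 0.03507294]]
t2 [[0.64823966 0.0109249 ]]
cap0 [[0.70721315 0.0935032 ]]
cap2 [[0.70771015 0.06906618]]
s0 [[0.64657327 0.03334308]]
s1 [[0.64772842 0.01511073]]
s2 [[0.64796831 0.00852552]]
[[0.61735644 0.00766393]] [[0.615989   0.02121621]]
```

Request:
apply_moves([
  [-0.028,0,0,1,32],
  [0,0,0.3,0,32],
  [0,0,0.5,0,32],
  [0,0,0.5,0,32],
  [0,0,0,0,22],
])

```text
clock: 13.7
ee_pos: [0.5371, -0.0666, 0.1089]
eef_rot: [-3.138, -0.001, 1.448]
force: [-0.1, -0.4, -0.2]
grip_width: 0.027
gripper_force: 0.0
```

Request:
apply_moves([
  [0,0,0,0,22],
  [0.004,0.087,0,-1,22],
  [0.004,0.087,0,-1,22],
  [0.004,0.087,0,-1,22],
  [0.004,0.087,0,-1,22],
])

```text
clock: 14.2
ee_pos: [0.5519, -0.0665, 0.112]
eef_rot: [-3.14, 0.0, 1.799]
force: [-5.6, -1.6, -0.5]
grip_width: 0.0223
gripper_force: 3.0
```

```bash
python3 st.py
```

```text
clk 14.2 rad along x,y mm -39.843829333648806 -3.0143992639417094 yaw 1.7991281767038383 z 0.11199519689642544 F rad,tan -0.2638468575455734 -5.835639259969073 q [ 0.54  0.5  -0.6   1.87  0.36  0.88 -0.01]
```

Request:
apply_moves([
  [0.004,0.087,0,-1,22],
  [0.004,0.087,0,-1,22],
  [0.004,0.087,0,-1,22],
  [0.004,0.087,0,-1,22],
  [0.004,0.087,0,-1,22],
])

```text
clock: 14.7
ee_pos: [0.5676, -0.0596, 0.112]
eef_rot: [-3.14, 0.0, 2.235]
force: [-4.6, -3.5, -1.9]
grip_width: 0.0222
gripper_force: 3.0
```

Request:
apply_moves([
  [0.004,0.087,0,-1,22],
  [0.004,0.087,0,-1,22],
  [0.004,0.087,0,-1,22],
  [0.004,0.087,0,-1,22],
  [0.004,0.087,0,-1,22],
])

```text
clock: 15.2
ee_pos: [0.579, -0.0467, 0.1121]
eef_rot: [-3.14, 0.001, 2.671]
force: [-1.9, -5.4, -2.7]
grip_width: 0.0222
gripper_force: 3.0
```

```bash
python3 st.py; python3 look.py 3
```

```text
clk 15.2 rad along x,y mm -38.464321378085316 -2.4770653615757414 yaw 2.6709096170423736 z 0.1120917887435706 F rad,tan -0.732668695342469 -5.664612129753945 q [ 0.62  0.6  -0.79  1.8   0.52  0.95  0.71]
top ('red', [(260.52, 154.9, 13.0), (279.14, 181.55, 12.0), (260.56, 145.33, 11.0), (256.0, 149.42, 4.0), (279.08, 175.85, 4.0)]) ('yellow', [(260.67, 149.76, 59.0)])
side ('red', [(221.89, 226.25, 65.0), (271.96, 202.41, 53.0), (252.23, 226.03, 20.0)]) ('yellow', [(185.34, 195.91, 99.0), (222.94, 222.37, 25.0), (245.64, 222.55, 8.0)])
```

Request:
apply_moves([
  [-0.025,-0.087,0,1,22],
  [0.004,-0.087,0,1,22],
  [0.004,-0.087,0,1,22],
  [0.004,-0.087,0,1,22],
  [0.004,-0.087,0,1,22],
])

```text
clock: 15.8
ee_pos: [0.5695, -0.0591, 0.1125]
eef_rot: [3.14, 0.001, 2.227]
force: [0.5, 0.6, -0.3]
grip_width: 0.0222
gripper_force: 0.3
```

Request:
apply_moves([
  [0.004,-0.087,0,1,22],
  [0.004,-0.087,0,1,22],
  [0.004,-0.087,0,1,22],
  [0.004,-0.087,0,1,22],
  [0.004,-0.087,0,1,22],
])

```text
clock: 16.3
ee_pos: [0.5545, -0.0662, 0.1127]
eef_rot: [3.138, 0.0, 1.791]
force: [5.3, 2.1, -3.3]
grip_width: 0.0221
gripper_force: 2.8
```

Request:
apply_moves([
  [0.004,-0.087,0,1,22],
  [0.004,-0.087,0,1,22],
  [0.004,-0.087,0,1,22],
  [0.004,-0.087,0,1,22],
  [0,0,0,0,22],
])

```text
clock: 16.8
ee_pos: [0.5404, -0.0671, 0.1126]
eef_rot: [3.139, -0.0, 1.443]
force: [4.4, -1.1, -0.8]
grip_width: 0.022
gripper_force: 1.9
```

```bash
python3 st.py; python3 look.py 4
```

```text
clk 16.8 rad along x,y mm -40.470800096060366 -0.2491898624610914 yaw 1.4434994273088224 z 0.11263752639795063 F rad,tan -0.4997073868392612 4.469933803177644 q [ 0.49  0.47 -0.52  1.9   0.3   0.85 -0.32]
top ('red', [(258.89, 150.15, 30.0), (278.88, 179.16, 24.0), (276.68, 161.88, 6.0)]) ('yellow', [(259.52, 149.64, 49.0), (279.73, 169.41, 12.0)])
side ('red', [(284.0, 201.93, 78.0), (221.57, 227.54, 59.0), (252.13, 226.0, 21.0), (218.39, 221.44, 2.0)]) ('yellow', [(185.34, 195.91, 99.0), (222.43, 223.02, 23.0), (245.07, 223.18, 9.0)])
```

```bash
cat >dy.py <<'E'
from h import *
import sys
def meas(t,s):
    T,S=colours(t),colours(s)
    g=lambda w,box:blobs(w,box)[0][:2]
    pt=g(T["yellow"],(262,164,295,176)); ft=g(T["red"],(272,172,286,187)); ps=g(S["yellow"],(236,216,250,234)); fs=g(S["red"],(245,218,262,234))
    P=tri(pt,ps);F=tri(ft,fs); u=np.array([-np.sin(.0135),np.cos(.0135)])
    # z-fixed single-camera estimates (pointer z .050)
    p1=onplane("top",[pt],.0505)[0]; f1=onplane("top",[ft],F[2])[0]
    return np.round([pt[0],pt[1],(P-F)[:2]@u*1e3,(p1-f1)@u*1e3,*(P*1e3),*(F*1e3)],2)
if __name__=="__main__":
    for k in sys.argv[1:]: print(k,meas(cv2.imread(f"pics/top{k}.png"),cv2.imread(f"pics/side{k}.png")).tolist())
E
python3 dy.py 0 2 4; python3 - <<'E'
import cv2,numpy as np
from h import *
t=cv2.imread("pics/top4.png");s=cv2.imread("pics/side4.png")
R=rectify("top",t,.05,(.64,.005),.04,.0002); S=rectify("side",s,.05,(.64,.005),.04,.0002)
cv2.imwrite("pics/r4.png",np.hstack([R,S]))
E
```

```text
0 [269.21, 169.95, 26.83, 26.98, 646.41, 34.94, 51.4, 621.09, 7.77, 49.23]
2 [277.74, 169.64, 2.68, 2.81, 647.29, 10.85, 51.92, 621.01, 7.81, 49.17]
4 [279.73, 169.41, -3.06, -2.84, 647.43, 5.15, 52.18, 621.12, 7.86, 49.22]
```

View pics/r4.png

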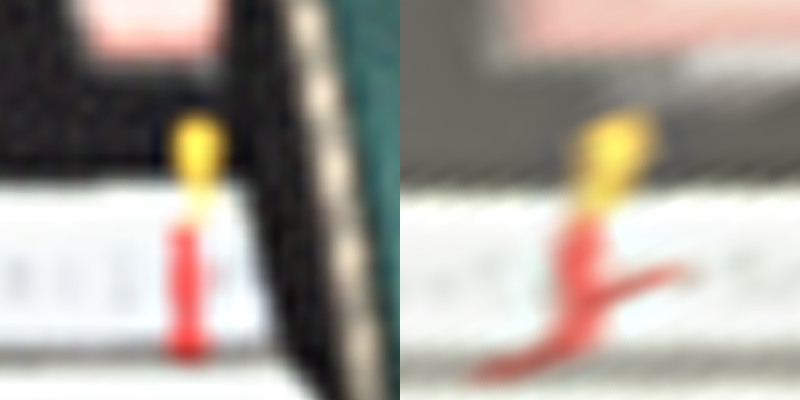

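Request:
apply_moves([
  [0,-0.087,0,1,22],
  [0.004,-0.087,0,1,22],
  [0.004,-0.087,0,1,22],
  [0.004,-0.087,0,1,22],
  [0,0,0,0,22],
])

```text
clock: 17.4
ee_pos: [0.527, -0.0633, 0.1123]
eef_rot: [3.14, -0.0, 1.097]
force: [3.9, -2.4, 3.2]
grip_width: 0.0221
gripper_force: 2.0
```

```bash
python3 st.py; python3 look.py 5 >/dev/null; python3 dy.py 5; python3 look.py 6 >/dev/null; python3 dy.py 6
```

```text
clk 17.4 rad along x,y mm -40.8732453798956 -0.11894311255692118 yaw 1.0968912515408336 z 0.11227982460680704 F rad,tan -0.3075275692386561 4.573544454018365 q [ 0.43  0.43 -0.45  1.94  0.25  0.83 -0.63]
5 [278.9, 170.47, 0.97, 0.92, 645.31, 7.63, 51.29, 622.73, 6.35, 48.13]
6 [278.96, 170.42, 0.74, 0.72, 645.46, 7.45, 51.08, 622.69, 6.4, 48.18]
```

Request:
apply_moves([
  [0,0.05,0,0,22],
  [0,0,0,0,34],
  [0,0,-0.4,0,34],
  [0,0,-0.6,0,34],
  [0,0,-0.6,0,34],
])

```text
clock: 18.1
ee_pos: [0.5272, -0.0639, 0.1755]
eef_rot: [-3.139, 0.0, 1.098]
force: [0.3, -0.1, -0.2]
grip_width: 0.034
gripper_force: 0.0
```

```bash
python3 st.py; python3 look.py 7; python3 dy.py 7; python3 - <<'E'
import cv2,numpy as np
from h import *
t=cv2.imread("pics/top7.png");s=cv2.imread("pics/side7.png")
R=rectify("top",t,.05,(.64,.005),.04,.0002); S=rectify("side",s,.05,(.64,.005),.04,.0002)
cv2.imwrite("pics/r7.png",np.hstack([R,S]))
# flask/plate shift vs start & pic 2, by template match of the orange cap+carriage
for k in("2","4","7"):
  q=cv2.imread(f"pics/top{k}.png"); A,B=[rectify("top",i,.05,(.69,.03),.06,.0003) for i in(cv2.imread("pics/top0.png"),q)]
  T=A[100:300,50:150]; r=cv2.matchTemplate(B,T,cv2.TM_CCOEFF_NORMED); _,m,_,p=cv2.minMaxLoc(r); print(k,m,(p[0]-50)*.3,(p[1]-100)*.3)
E
```

```text
clk 18.1 rad along x,y mm -41.32112431903326 0.2375060595087407 yaw 1.098159681526254 z 0.17554722405968937 F rad,tan 0.012953306946427818 0.2953108918698234 q [ 0.46  0.35 -0.48  1.88  0.19  0.96 -0.58]
top ('red', [(278.88, 179.17, 24.0), (258.96, 155.22, 13.0), (258.52, 145.06, 8.0), (276.31, 161.86, 7.0), (254.0, 149.55, 6.0)]) ('yellow', [(258.53, 149.79, 51.0), (278.81, 169.86, 12.0)])
side ('red', [(287.54, 203.39, 72.0), (220.99, 227.54, 62.0), (252.12, 225.99, 21.0)]) ('yellow', [(185.33, 195.91, 99.0), (222.1, 223.53, 22.0), (244.97, 223.9, 8.0)])
7 [278.81, 169.86, -0.42, -0.22, 646.54, 7.79, 51.35, 621.12, 7.86, 49.25]
2 0.9968010783195496 24.599999999999998 -0.6
4 0.9973411560058594 30.299999999999997 -0.6
7 0.997004508972168 27.599999999999998 -0.6
```

View pics/r7.png

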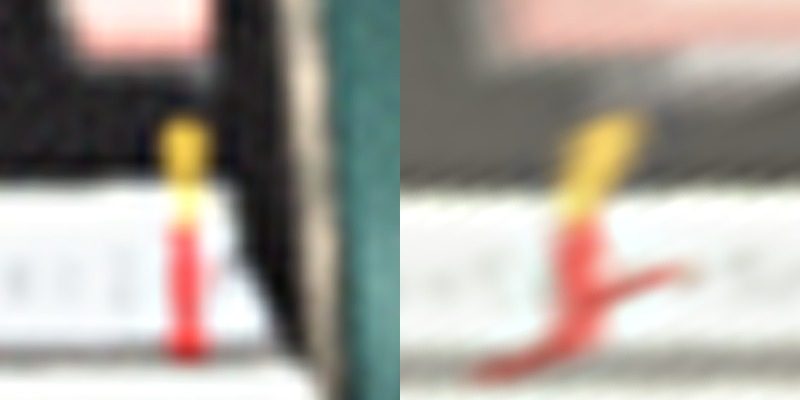

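Request:
apply_moves([
  [0,0,0,-1,34],
  [0,0,0,-1,34],
  [0,0,0,-1,34],
  [0,0,0,-1,20],
  [0,0,0,-1,0],
])

```text
clock: 18.7
ee_pos: [0.5273, -0.064, 0.1745]
eef_rot: [-3.14, -0.0, 1.538]
force: [-0.4, -0.8, -0.1]
grip_width: 0.0214
gripper_force: 0.0
```

Request:
apply_moves([
  [0,0,0,-0.57,0],
  [0.85,-0.33,0,0,0],
  [0.85,-0.33,0,0,0],
  [0.85,-0.33,0,0,0],
  [0.85,-0.33,0,0,0],
])

```text
clock: 19.2
ee_pos: [0.4722, 0.0723, 0.1746]
eef_rot: [-3.14, 0.0, 1.584]
force: [0.7, -0.1, 0.9]
grip_width: 0.0008
gripper_force: 0.0
```

Request:
apply_moves([
  [0.85,-0.33,0,0,0],
  [0.85,-0.33,0,0,0],
  [0,0,0.5,0,0],
  [0,0,0.5,0,0],
  [0,0,0.5,0,0],
])

```text
clock: 19.7
ee_pos: [0.4455, 0.1389, 0.1141]
eef_rot: [-3.14, 0.0, 1.584]
force: [1.1, -0.9, -0.1]
grip_width: 0.0005
gripper_force: 0.0
```

Request:
apply_moves([
  [0,0.38,0,0,0],
  [0,0.38,0,0,0],
  [0,0.38,0,0,0],
  [0,0.38,0,0,0],
  [0,0.38,0,0,0],
])

```text
clock: 20.2
ee_pos: [0.522, 0.1396, 0.1144]
eef_rot: [-3.139, 0.0, 1.584]
force: [-1.0, -0.3, -1.5]
grip_width: 0.0006
gripper_force: 0.6
```

```bash
python3 - <<'E'
from h import *
c=colours(snapshot("side"))["blue"]; t=colours(snapshot("top"))["blue"]
print(blobs(c,(180,190,320,300))[:3],blobs(t,(200,125,350,240))[:3],manip.sense()["force"])
E
```

```text
[(np.float64(259.14), np.float64(239.64), 30)] [] [-0.37980298 -0.00763774 -0.59901759]
```

Still about 1 N, so not on the stop yet; push on in small steps.

Request:
apply_moves([
  [0,0.05,0,0,0],
  [0,0.05,0,0,0],
  [0,0.05,0,0,0],
  [0,0.05,0,0,0],
  [0,0,0,0,0],
])

```text
clock: 20.8
ee_pos: [0.5304, 0.1399, 0.1155]
eef_rot: [3.142, -0.0, 1.583]
force: [-0.0, -0.5, -0.1]
grip_width: 0.0004
gripper_force: 0.1
```

```bash
python3 - <<'E'
from h import *
c=colours(snapshot("side"))["blue"]; b=blobs(c,(180,190,320,300))[0]
print(b,onplane("side",[b[:2]],.105),manip.sense()["force"], onplane("side",[(278.62,245.07)],.105))
E
```

```text
(np.float64(256.29), np.float64(240.0), 26) [[0.558226   0.13468493]] [ 0.4120601   0.38700508 -0.052906  ] [[0.49163447 0.1344727 ]]
```

Request:
apply_moves([
  [0,0.04,0,0,0],
  [0,0.04,0,0,0],
  [0,0,0,0,0],
  [0,-0.1,0,0,0],
  [0,-0.8,0,0,0],
])

```text
clock: 21.35
ee_pos: [0.4992, 0.1396, 0.1155]
eef_rot: [3.14, -0.001, 1.582]
force: [-0.2, 0.0, 0.9]
grip_width: 0.0005
gripper_force: 0.0
```

Request:
apply_moves([
  [0,-0.8,0,0,0],
  [0,0,-0.7,0,0],
  [0,0,-0.7,0,0],
  [0,0,0,0,0],
  [0,0,0,0,0],
])

```text
clock: 21.85
ee_pos: [0.4659, 0.1389, 0.1717]
eef_rot: [3.14, 0.0, 1.583]
force: [-0.4, -0.4, -0.4]
grip_width: 0.0004
gripper_force: 0.0
```

```bash
python3 look.py 8 >/dev/null; python3 dy.py 8; python3 - <<'E'
from h import *
c=colours(cv2.imread("pics/side8.png"))["blue"]; b=blobs(c,(180,190,320,300))[0]
t=colours(cv2.imread("pics/top8.png"))["blue"]; print(b,onplane("side",[b[:2]],.105),blobs(t,(200,125,350,240))[:2])
R=[cv2.resize(cv2.imread(f"pics/{n}8.png")[125:275,190:350],None,fx=2.5,fy=2.5) for n in("top","side")]; cv2.imwrite("pics/f8.png",np.hstack(R))
E
```

```text
8 [278.78, 169.82, -0.33, -0.13, 646.56, 7.86, 51.46, 621.05, 7.85, 49.17]
(np.float64(255.8), np.float64(240.19), 28) [[0.55921028 0.13596826]] []
```

View pics/f8.png

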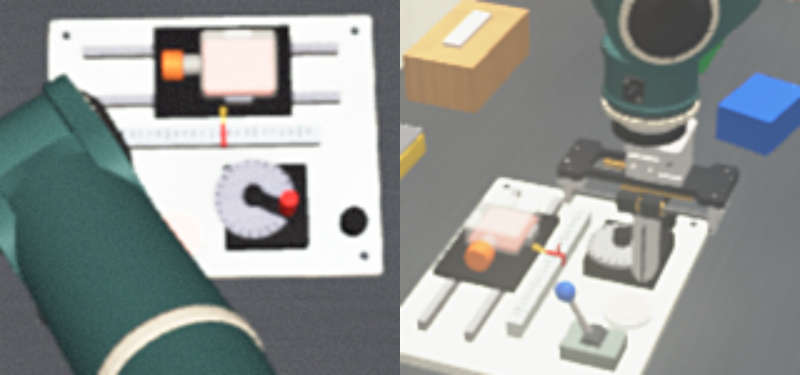

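The view shows the yellow pointer in line with the red flag (about column 223 in the left half). The blue lever leans over towards the stage, and the gripper is clear of everything.

```bash
python3 -c "
from cell import manip; print(manip.close_job())"
```

```text
the job is handed in; nothing more can be done
None
```

I wound the stage back about 6.7 mm past the flag, then clockwise until the pointer stopped about 0.3 mm from the flag's middle (camera estimate) with the play taken up; the lock lever is fully over, and I handed the job in at about 22 s (no verdict was returned).

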